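# Enable the piezo amplifier with its key and set the offset dial

## Robot

A 6-joint arm with a two-finger parallel gripper is mounted at the origin on the work surface. World frame = base frame: x ahead of the robot, y to its left, z up, the work surface at z = 0. Lengths are in m, angles in degrees, forces in N, time in s.
With the tool pointing down it reaches from about 0.25 to 0.725 m from the base axis. Payload 9.7 kg.
Tool frame: the origin (TCP) lies at the very end of the fingers, on their centre line; the grasp point (between the pads) lies tcp_to_grasp behind it (tcp_to_grasp is the distance from the TCP to the grasp point, in m); z points along the fingers, y is the direction in which the jaws open and shut (so a half turn about z gives the same grasp; the last joint's range is limited). The gripper opens to 85 mm and grips with 20 to 120 N. Pads are 22 mm wide; open, the fingers measure 114 mm over their backs; the gripper's body (76 mm by 85 mm) begins 54 mm behind the grasp point. The pads swing forward as they close: fully open they stand 13 mm farther back than shut.
Start: joints at [72.88, 4.979, 10.078, 95.1, 0, 90], TCP at [0.162, 0.526, 0.231] pointing down, gripper open.
Joint ranges: [-179.16, 179.16], [-48.56, 103.87], [-65.8, 70.77], [-126.05, 130.52], [-82.76, 87.17], [-180, 180]. Speed limits (degrees/s): [127.2, 127.2, 147.25, 180, 180, 180].

## Interface

Orientations are given as [roll, pitch, yaw] about the fixed x, y, z axes, in that order (R = Rz(yaw) Ry(pitch) Rx(roll)).
In Python, from workcell import * gives the robot as it stands. The module is installed in compiled form; this text tells all that it offers.
- The arm moves only by the shell command python3 -m pendant 'ROWS' [FORCE]. ROWS is JSON, a list of rows, each a list of 3 entries, a list of its own where there are three numbers: the opening in per cent of the stroke, from 0 (shut) to 100 (fully open), then the shift along the world's x, y, z in mm, then the turn, a rotation vector about the world's x, y, z in degrees. A call has 1 to 20 rows; each row is the pose to reach, as a shift and turn from the pose measured when the call began; what a row does not reach only later rows make up. A row lasts 1/8 s, in which the tool goes at most 62.5 mm and 10.7 degrees, less where a joint would pass 70% of its speed; a pose out of reach is approached as far as the arm can. A call with a gripper value outside its range is refused whole. The fingers move at their own pace and stop on an object; FORCE is the grip in N (left out, the last holds). Time passes only in rows, so rows that repeat a pose let the fingers close. It gives the time, the measured TCP pose, the force and the opening at its end, in the units of the state.
- get_obs(): the state, without advancing time (a new reading comes with each control period).
- camera(name): name is "scene" or "top" or "wrist"; returns a dict with "img" (384x512x3 uint8, red, green, blue), "fx", "fy", "cx", "cy" (pixels), "k1" (the pictures are not rectified: a ray, as slopes to the right and down, at radius r is drawn at 1 + k1 r^2 times it, then the intrinsics apply), "cam_to_world" (4x4, takes a point from camera to world coordinates); the wrist camera has in their place "T_tool_cam" (4x4, takes a point from camera to tool coordinates, whose origin is the TCP and whose axes are the flange's). Camera axes: x right, y down, z forward; pixel columns grow to the right and rows downward; lengths in m; the calibration is good to about 2 mm. A picture is of the moment at which its call begins: read the wrist's pose just before it. There is no depth.
- job_done(): hands the job in, once; it reports no verdict.
Trained networks look in a picture, given as the dict that the camera call returned (one of the last four; its "shot" number tells which), for a name from the list of things; names that differ only in an ending like _2 or _b are one class to them, and where a whole thing is asked for, a point or a joint stands for the part that bears it (a point fixed in the world has none). Each returns a list of dicts, best first, with "confidence" (0 to 1); they miss things now and then, are a little off and sometimes report something else, mostly with a low value. They report only what shows in the picture. A call takes as long as a camera call. They do not tell look-alikes from the thing itself.
- regions_of(picture, label): "region" (384x512 bool, what is visible of it).
- pinpoint(picture, label): "position" ([x, y, z] in m, in world coordinates, good to about 4 mm: a listed point, or the origin of a listed thing).
The state is a dict: "time": time; "q": joint angles; "qd": joint speeds; "joint_efforts": joint torques, N m; "ee_pos": TCP position; "tcp_rot": TCP orientation; "wrist_force": force on the tool from outside, world axes, zero at the start; "torque": the same for the moment, N m; "opening": finger opening in m.
Only numpy, scipy, OpenCV 4.12 (cv2) and the standard library are available. Lean on these libraries where they do the work, as an engineer would, in place of code of your own. Each camera call takes 0.05 s, during which the arm holds its last target. There are 200 camera calls.

## Task

Take the flat-bladed key (the one with the square-cornered bow) out of the key rack, push it fully home in the lock on the sloping console and turn it clockwise as far as its stop. Then turn the console's dial clockwise until its pointer stands at the T-shaped marker beside the scale. Leave the key in the lock, and leave the round key and the other things on the bench where they are.

Things in the scene. Friction and masses are not known exactly. Their poses are not given: they have to be found in the camera images.
- key: Steel key 87 mm long, upright in the rack, blade down. Origin: centre of the blade's tip; z up to the bow, x along the width of blade and bow. Blade 18 (x) by 7 mm (y), z = 0 to 34 mm; round collar of 30 mm diameter, z = 34 to 42; bow a square-cornered plate 50 (x) by 10 mm (y, the grip), z = 42 to 87, black eye. 0.12 kg. A half turn about z makes no difference to the fit.
- round_key: A key of the same height that does not fit and stays in the rack: round 8.4 mm shank, same collar, round bow of 40 mm diameter, 10 mm thick. Origin at the shank's tip, z up, x along the bow's width. Which of the two rack places holds which key varies.
- rack: Fixed grey key rack, a block 160 (x) by 60 (y) by 50 mm (z), origin under its centre. Two slots along its x, at x = -45 and +45 mm, 21 by 10 mm, 42 mm deep; the keys' collars rest on its top, with 1.5 mm of play at each side of the blade.
- lock: The lock on the sloping panel: steel barrel, 62 mm foot, 56 mm outer diameter. Origin on its axis at the panel's surface; z = the lock's axis, out of the panel (28.6 degrees from vertical, leaning to the robot), x up the slope, y along the panel to the left seen from the robot. Key home: collar on the brass face, tip at z = 8 mm. The key's stop: its x along the lock's x within about 0.1 rad.
- lock_face (a point): Centre of the lock's brass face (36 mm wide), 42 mm out from the panel, axes as the lock's; the steel rim is 1 mm higher. The key slot in it is 19.6 by 8.6 mm, chamfered, 37 mm deep. How the slot rests is NOT measured: its long side lies along the lock's y or up to 0.9 rad clockwise of it (looking down on the panel): see it or feel for it. It turns only clockwise of y, with 0.2 N m, to the stop.
- dial (a joint): The black dial on the same panel, 180 mm to the right of the lock: its angle in rad, growing clockwise seen looking down on the panel; at 0 the pointer points along the panel to the left (lock's y), at 1.57 up the slope (lock's x). About 0.04 N m; stays where it is left.
- dial_grip (a point): A point on the dial's axis 33 mm above the panel, in the middle of its grip bar. The bar is 50 mm long, 14 mm wide (the grip) and 28 mm high, from 13 to 41 mm above the panel, over a skirt of 56 mm diameter. Axes: z out of the panel (as the lock's), y along the bar to the pointer end (white line); they turn with the dial.
- dial_tip (a point): End of the dial's pointer, 34 mm from the dial's axis and 4 mm above the panel.
- marker (a joint): Where the marker stands, as an angle in the same sense and from the same zero as the dial's: the pointer is at the marker when both joints are equal. The marker is a black T-shaped slip, 18 mm wide, beside the dial's scale, that cannot be gripped or pushed by hand.
- marker_tip (a point): Inner end of the marker, 34 mm from the dial's axis and 4 mm above the panel: where the pointer's end must come.
- console: Fixed amplifier console 240 (x) by 384 (y) mm, origin under its centre, x away from the robot: its aluminium panel rises from 50 mm at the front (robot's side) to 181 mm at the back. The lock is 90 mm left of the panel's centre, the dial 90 mm right.
- filter_a: Bystander: blue metal filter box 90 x 45 x 32 mm with a socket at each end, lying near the console's front.
- filter_b: Bystander: black filter box of the same size, near the console's front.
- filter_c: Bystander: grey filter box of the same size, left of the console.
- weight: Bystander: black turned foot, 90 mm diameter, 54 mm high.
- driver: Bystander: screwdriver, 190 mm, lying on the right.
- mug: Bystander: white mug, 80 mm diameter, 95 mm high, on the right.
- jar: Bystander: jar, 60 mm diameter, 80 mm high, on the left.
There are look-alikes about, which are no part of the job. What is shaped like the key but green, orange or turquoise is not meant.

How it is judged (in metres and radians):
On the way, in this order (a step that is already met when the one before it is completed fails the run):
1. the key is fully home in the lock (z of key in the frame of lock below 0.0115 m and x of key in the frame of lock between -0.005 and 0.005 m and y of key in the frame of lock between -0.005 and 0.005 m and angle between the z axis of key and the z axis of lock, either way round below 0.12 rad), for 0.1 s.
2. the key, still home, is turned to its stop, along the lock's upper index line (all of step 1 and angle between the x axis of key and the x axis of lock, either way round below 0.2 rad), for 0.2 s.
3. the dial's pointer stands at the marker (distance between dial_tip and marker_tip below 0.004 m), for 0.2 s.
At the end, for the whole second after the job is handed in: The key sits in the lock within 3.5 mm of fully home and within 5 mm of its axis, its blade within 0.2 rad of the lock's x axis (the stop) and its length within 0.12 rad of the lock's axis, at rest; the end of the dial's pointer is within 4 mm of the marker's tip and the dial is still (all of step 2 and distance between dial_tip and marker_tip below 0.004 m and linear speed of key below 0.02 m/s and velocity of joint dial between -0.05 and 0.05 rad/s); the robot touches nothing.
It fails at once if the round key is taken out of the rack or knocked (moved over 15 mm) (distance of round_key from where it was at the start of the episode above 0.015 m).
It fails at once if another thing on the bench is moved over 25 mm (distance of any of filter_a, filter_b, filter_c, weight, driver, mug, jar from where it was at the start of the episode above 0.025 m).
It also fails if it takes over 61 s, if anything falls off the work surface, if the arm or the gripper's body presses on something with over 40 N, if the wrist force passes 120 N, or if a joint passes its speed limit or range.

## Working session

There is one attempt and no reset: what is moved stays moved. The work goes in short steps, Python scripts to look and compute and a shell command to move; the robot and the scene stay as the last step left them, time stands still between calls to the robot, and variables do not carry over. Pictures are saved under pics/ and viewed, about 8 in all and at most 12, crops included, and the job is handed in when it is done.

```bash
mkdir -p pics
cat > h.py <<'E'
from workcell import *
import numpy as np, cv2
from scipy.spatial.transform import Rotation as R
np.set_printoptions(precision=4,suppress=True)
def save(c,n,crop=None,s=1):
    im=c["img"][:,:,::-1]
    if crop: im=im[crop[1]:crop[3],crop[0]:crop[2]]
    cv2.imwrite("pics/"+n,cv2.resize(im,None,fx=s,fy=s,interpolation=cv2.INTER_CUBIC))
def c2w(c,obs=None):
    if "cam_to_world" in c: return np.array(c["cam_to_world"])
    T=np.eye(4);T[:3,:3]=R.from_euler("xyz",obs["tcp_rot"],degrees=True).as_matrix();T[:3,3]=obs["ee_pos"]
    return T@np.array(c["T_tool_cam"])
def proj(c,p,T):
    q=np.linalg.inv(T)@np.append(p,1);s=q[:2]/q[2];s=s*(1+c["k1"]*(s@s))
    return np.array([c["fx"]*s[0]+c["cx"],c["fy"]*s[1]+c["cy"]])
def ray(c,uv,T):
    d=np.array([(uv[0]-c["cx"])/c["fx"],(uv[1]-c["cy"])/c["fy"]]);s=d.copy()
    for _ in range(20): s=d/(1+c["k1"]*(s@s))
    return T[:3,3],T[:3,:3]@np.append(s,1)
def onplane(c,uv,T,p0,n):
    o,d=ray(c,uv,T);return o+d*(np.dot(np.array(p0)-o,n)/np.dot(d,n))
E
python3 - <<'E'
from h import *
o=get_obs();print(o)
import workcell
print([n for n in dir(workcell) if n[0]!='_'], globals().get('tcp_to_grasp'))
for n in ["scene","top"]:
    c=camera(n);save(c,n+"1.png",s=1.5);print(n,c["fx"],c["k1"]);print(c["cam_to_world"])
    for l in ["key","round_key","rack","lock","lock_face","dial_grip","dial_tip","marker_tip","console"]:
        try: print(l,[(np.round(r["position"],4),round(r["confidence"],2)) for r in pinpoint(c,l)[:3]])
        except Exception as e: print(l,e)
E
```

```text
{'time': 0.0, 'q': array([72.8821,  5.0117, 10.0335, 95.1008, -0.    , 89.9982]), 'qd': array([ 0.043 ,  0.0214, -0.0532, -0.0705, -0.0048,  0.0995]), 'joint_efforts': array([  0.001 , -52.0394,  46.4802,   0.0167,   0.0001,  -0.    ]), 'ee_pos': array([0.1618, 0.5254, 0.2306]), 'tcp_rot': array([-179.921 ,    0.    ,  162.8839]), 'wrist_force': array([-0.6706,  0.3457,  0.9433]), 'torque': array([-0.0277,  0.0084, -0.0303]), 'opening': 0.08537151112157497}
['PlanningError', 'camera', 'get_obs', 'job_done', 'pinpoint', 'regions_of', 'tcp_to_grasp'] 0.0187
scene 419.98789957106567 0.03473357388867165
[[-0.6608  0.4879 -0.5704  1.257 ]
 [ 0.7504  0.4124 -0.5166  0.7255]
 [-0.0169 -0.7694 -0.6386  0.9882]
 [ 0.      0.      0.      1.    ]]
key [(array([ 0.3767,  0.353 , -0.0015]), 0.8), (array([0.4179, 0.4248, 0.0021]), 0.78), (array([0.5432, 0.2503, 0.0146]), 0.67)]
round_key [(array([ 0.5254,  0.4246, -0.001 ]), 0.51)]
rack [(array([0.5015, 0.2565, 0.0037]), 0.56)]
lock [(array([0.6004, 0.0086, 0.1142]), 0.54)]
lock_face [(array([0.5838, 0.0097, 0.15  ]), 0.68), (array([0.6968, 0.383
[... 562 characters left out ...]
39 ,  0.2374, -0.0011]), 0.58)]
round_key [(array([0.4539, 0.2528, 0.0181]), 0.58), (array([0.3825, 0.0858, 0.0012]), 0.57)]
rack [(array([ 0.4971,  0.2545, -0.0029]), 0.64), (array([0.5419, 0.2463, 0.0221]), 0.23)]
lock [(array([0.5992, 0.004 , 0.1148]), 0.8)]
lock_face [(array([0.5766, 0.0104, 0.1511]), 0.55), (array([0.4543, 0.2563, 0.0165]), 0.43)]
dial_grip [(array([ 0.5576, -0.1701,  0.1426]), 0.78)]
dial_tip [(array([ 0.5837, -0.1373,  0.1242]), 0.76)]
marker_tip [(array([ 0.6   , -0.1618,  0.1333]), 0.61), (array([0.5793, 0.0102, 0.1501]), 0.45), (array([ 0.5838, -0.1396,  0.1254]), 0.31)]
console [(array([ 0.5876, -0.0865, -0.0042]), 0.92), (array([ 0.4975,  0.2507, -0.0036]), 0.3)]
```

View pics/scene1.png

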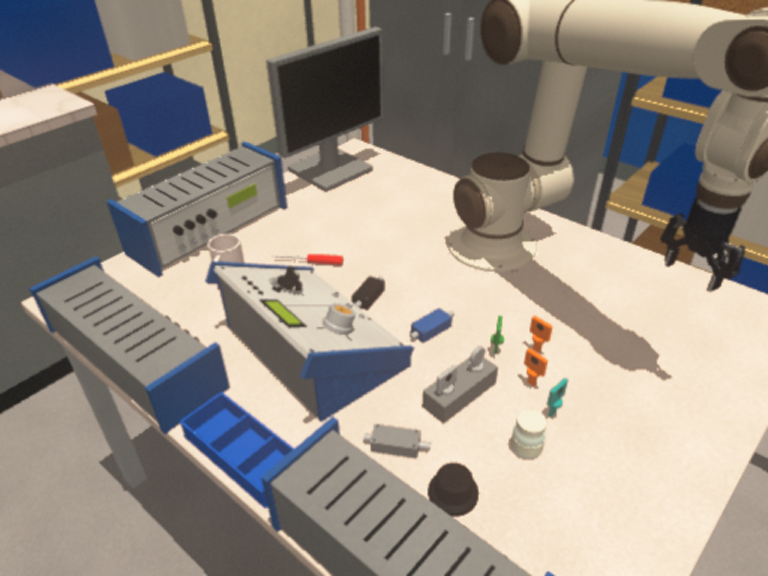

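View pics/top1.png

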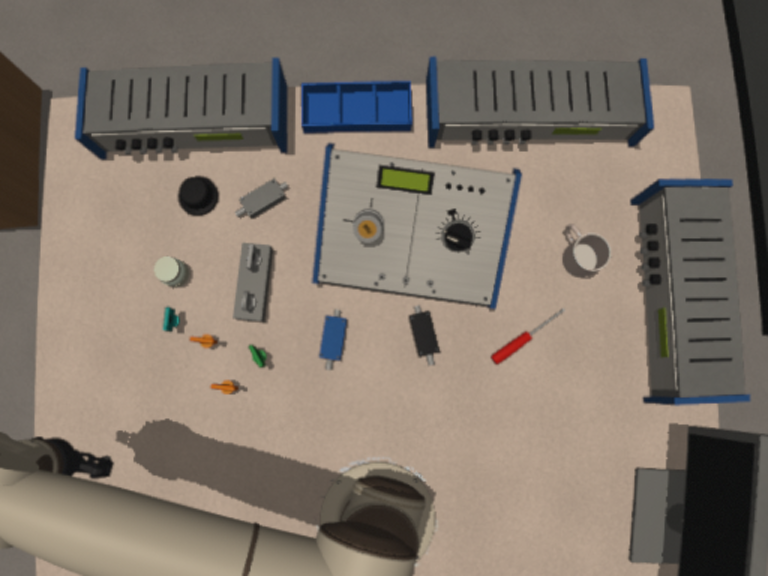

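The scene and top views show the rack with two keys. In the scene view the far one, at about (445,378), looks square-bowed and the near one, at (477,355), looks round. The lock is at about (342,315) and the dial at (290,280). I'll look closer with the wrist camera.

```bash
python3 -m pendant '[[100,[60,-50,60],[0,0,0]],[100,[300,-270,80],[0,0,0]],[100,[300,-270,80],[0,0,0]],[100,[300,-270,80],[0,0,0]],[100,[300,-270,80],[0,0,0]],[100,[300,-270,80],[0,0,0]],[100,[300,-270,80],[0,0,0]],[100,[300,-270,80],[0,0,0]],[100,[300,-270,80],[0,0,0]],[100,[300,-270,80],[0,0,0]]]'
python3 - <<'E'
from h import *
o=get_obs();c=camera("wrist");T=c2w(c,o);print(o["ee_pos"],o["tcp_rot"],c["T_tool_cam"],c["fx"],c["k1"],T)
save(c,"w1.png",s=1.5)
for l in ["key","round_key","rack"]:
    print(l,[(np.round(r["position"],4),round(r["confidence"],2),proj(c,np.array(r["position"]),T)*1.5) for r in pinpoint(c,l)[:4]])
E
```

```text
time: 2.25
ee_pos: [0.4612, 0.2564, 0.3113]
tcp_rot: [180.0, -0.0, 163.0]
wrist_force: [-0.1, 0.2, -0.2]
opening: 0.0855
[0.4612 0.2564 0.3113] [179.9957  -0.0074 162.96  ] [[-0.0013 -0.9651 -0.2619  0.0662]
 [ 1.     -0.0014  0.     -0.0014]
 [-0.0004 -0.2619  0.9651 -0.1444]
 [ 0.      0.      0.      1.    ]] 333.92265134714586 -0.051600350833658576 [[ 0.2943  0.9224  0.2503  0.3975]
 [ 0.9557 -0.2842 -0.0766  0.2744]
 [ 0.0005  0.2618 -0.9651  0.4558]
 [ 0.      0.      0.      1.    ]]
key [(array([ 0.34  ,  0.2341, -0.0004]), 0.97, array([316.8046,  95.1001])), (array([0.4221, 0.4245, 0.0022]), 0.94, array([553.5544, 122.7603])), (array([ 0.3812,  0.3509, -0.0004]), 0.76, array([459.8868, 101.2362])), (array([0.5433, 0.249 , 0.0143]), 0.59, array([401.1287, 309.7322]))]
round_key [(array([0.4544, 0.2609, 0.0149]), 0.56, array([385.3905, 214.4765]))]
rack [(array([ 0.4963,  0.2517, -0.0015]), 0.96, array([388.937 , 257.8771]))]
```

View pics/w1.png

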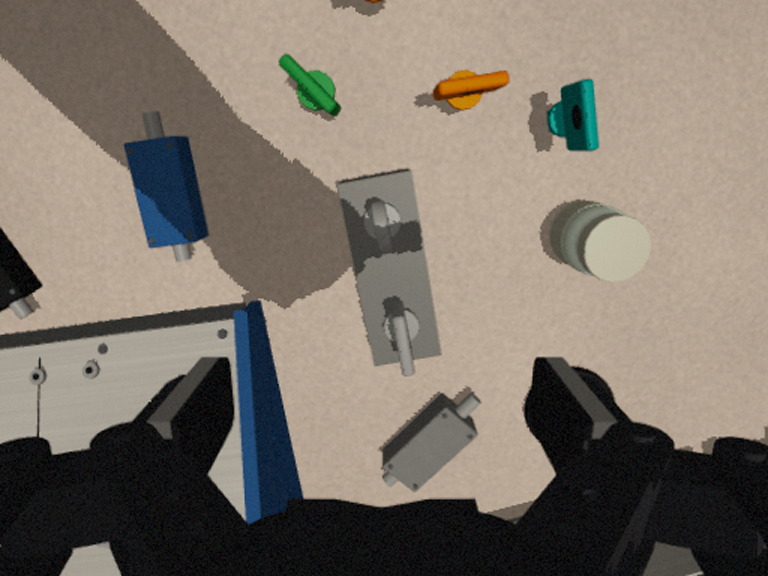

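Wrist view: the round key is the near one at (380,215). The square-bowed steel key is the far one at about (402,330). The look-alikes lie loose nearer the robot. Next I fit the key pose.

```bash
cat >> h.py <<'E'
from scipy.optimize import minimize
def box(x0,x1,y0,y1,z0,z1): return np.array([[x,y,z] for x in(x0,x1) for y in(y0,y1) for z in(z0,z1)])
def cyl(r,z0,z1):
    a=np.linspace(0,2*np.pi,24); return np.array([[r*np.cos(t),r*np.sin(t),z] for t in a for z in(z0,z1)])
def sil(c,T,parts,M,s=4):
    im=np.zeros((384*s,512*s),np.uint8)
    for P in parts:
        uv=np.array([proj(c,M[:3,:3]@p+M[:3,3],T) for p in P])
        cv2.fillConvexPoly(im,cv2.convexHull(((uv+.5)*s).astype(np.int32)),1)
    return im
def iou(views,parts,M,s=4):
    t=0
    for c,T,m in views:
        a=sil(c,T,parts,M,s);b=cv2.resize(m.astype(np.uint8),None,fx=s,fy=s,interpolation=cv2.INTER_NEAREST)
        t+=(a&b).sum()/(a|b).sum()
    return t/len(views)
def yawT(x,y,z,yaw):
    M=np.eye(4);M[:3,:3]=R.from_euler("z",yaw,degrees=True).as_matrix();M[:3,3]=[x,y,z];return M
E
python3 - <<'E'
from h import *
V={}
for n in ["wrist","scene","top"]:
    o=get_obs();c=camera(n);T=c2w(c,o)
    for l,p in [("key",[.543,.249,.08]),("rack",[.498,.253,.03])]:
        u=proj(c,np.array(p),T);best=None
        for r in regions_of(c,l):
            ys,xs=np.nonzero(r["region"]);d=np.hypot(xs.mean()-u[0],ys.mean()-u[1])
            if best is None or d<best[0]: best=(d,r)
        print(n,l,best[0],best[1]["confidence"],best[1]["region"].sum())
        V.setdefault(l,[]).append((c,T,best[1]["region"]))
kp=[box(-.025,.025,-.005,.005,.042,.087),cyl(.015,.034,.042)]
# rack mask: combine with the keys is avoided: fit rack box only
for l,parts,x0,z in [("key",kp,[.543,.249,-6.4],.016),("rack",[box(-.08,.08,-.03,.03,0,.05)],[.498,.253,-6.4],0)]:
    for vs in (V[l],V[l][:1]):
        f=lambda x:-iou(vs,parts,yawT(x[0]/1e3,x[1]/1e3,z,x[2]))
        x=np.array([x0[0]*1e3,x0[1]*1e3,x0[2]])
        r=minimize(f,x,method="Nelder-Mead",options=dict(initial_simplex=[x,x+[6,0,0],x+[0,6,0],x+[0,0,5]],xatol=.05,fatol=1e-4))
        print(l,len(vs),r.x,r.fun)
print(get_obs()["q"])
E
```

```text
wrist key 171.08156688378526 0.62 827
wrist rack 4.077318006857322 0.9 4705
scene key 0.9828720166084663 0.73 200
scene rack 3.8927914080788972 0.75 981
top key 1.4931837754348447 0.43 138
top rack 5.611958819395465 0.6 497
key 3 [541.7871 247.6263  -4.4196] -0.5824959591062987
key 1 [543.  249.   -6.4] -0.0
rack 3 [497.5678 252.4779  -6.5519] -0.6436327843317287
rack 1 [497.557  252.4366  -7.0108] -0.7695414465706123
[ 28.9572   4.6008  18.7488 104.1508  -0.0015  46.0824]
```

```bash
python3 -m pendant '[[45,[40,-5,-60],[0,0,10]],[45,[81,-9,-120],[0,0,10]],[45,[81,-9,-170],[0,0,10]],[45,[81,-9,-170],[0,0,10]],[45,[81,-9,-170],[0,0,10]]]' 60
python3 - <<'E'
from h import *
o=get_obs();c=camera("wrist");T=c2w(c,o);print(o["ee_pos"],o["tcp_rot"])
M=yawT(.5422,.2473,.016,-6.8)
im=c["img"].copy()
for P in [box(-.025,.025,-.005,.005,.042,.087),box(-.08,.08,-.03,.03-.0,-.016,.034)-np.array([.045,0,0])]:
    h=cv2.convexHull(np.array([proj(c,M[:3,:3]@p+M[:3,3],T) for p in P]).astype(np.int32));cv2.polylines(im,[h],True,(255,0,0))
save(dict(img=im),"w2.png",s=1.5)
E
```

```text
time: 3.52
ee_pos: [0.543, 0.2469, 0.1433]
tcp_rot: [180.0, 0.1, 172.9]
wrist_force: [-0.2, 0.3, -0.1]
opening: 0.0391
[0.543  0.2469 0.1433] [179.9574   0.0629 172.8793]
```

View pics/w2.png

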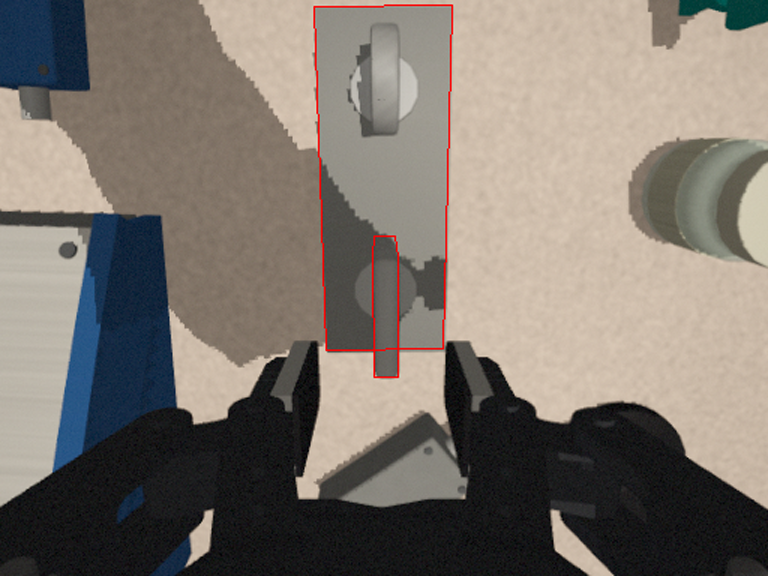

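The red outlines of the fitted rack and key match the picture (bow at about (386,305)), and the fingers straddle the key. I descend and grip.

```bash
python3 -m pendant '[[45,[-1,0,-50],[0,0,0]],[45,[-1,0,-78],[0,0,0]],[45,[-1,0,-78],[0,0,0]],[10,[-1,0,-78],[0,0,0]],[0,[-1,0,-78],[0,0,0]],[0,[-1,0,-78],[0,0,0]],[0,[-1,0,-78],[0,0,0]]]' 100 && python3 -m pendant '[[0,[0,0,30],[0,0,0]],[0,[0,0,80],[0,0,0]],[0,[0,0,130],[0,0,0]],[0,[0,0,150],[0,0,0]],[0,[0,0,150],[0,0,0]]]'
python3 - <<'E'
from h import *
for n in ["top","scene","wrist"]:
    o=get_obs();c=camera(n);T=c2w(c,o)
    if n=="wrist": print(o["ee_pos"],o["tcp_rot"],o["q"]);W=c["img"].copy()
    for l in ["lock","lock_face","dial_grip","dial_tip","marker_tip","console"]:
        print(n,l,[(np.round(r["position"],4),round(r["confidence"],2)) for r in pinpoint(c,l)[:2]])
    if n=="top":
        for k in ("lock",): u=proj(c,np.array([.58,.01,.15]),T); print(u)
        S=cv2.resize(c["img"][int(u[1])-35:int(u[1])+35,int(u[0])-35:int(u[0])+105],None,fx=5,fy=5,interpolation=cv2.INTER_CUBIC)
W=cv2.resize(W,(340,255));canvas=np.zeros((600,700,3),np.uint8);canvas[:350,:700]=S[:350,:700];canvas[345:600,:340]=W
save(dict(img=canvas),"m3.png")
E
```

```text
time: 4.45
ee_pos: [0.5438, 0.2479, 0.0696]
tcp_rot: [179.8, 0.4, 172.9]
wrist_force: [-1.4, 0.3, 6.8]
opening: 0.0085
time: 5.08
ee_pos: [0.5446, 0.2483, 0.2225]
tcp_rot: [179.6, 0.6, 172.9]
wrist_force: [1.2, -0.1, -2.0]
opening: 0.0087
top lock [(array([0.6016, 0.0015, 0.1177]), 0.69)]
top lock_face []
top dial_grip [(array([ 0.5585, -0.1716,  0.1427]), 0.73)]
top dial_tip [(array([ 0.5852, -0.1349,  0.1274]), 0.73)]
top marker_tip [(array([ 0.6022, -0.1632,  0.1342]), 0.56)]
top console [(array([ 0.5893, -0.0844, -0.0015]), 0.91)]
[243.8191 152.9753]
scene lock []
scene lock_face [(array([0.5843, 0.0077, 0.152 ]), 0.61), (array([0.5443, 0.2509, 0.1646]), 0.54)]
scene dial_grip [(array([ 0.5905, -0.0848,  0.0006]), 0.73), (array([0.5846, 0.0073, 0.1517]), 0.54)]
scene dial_tip [(array([ 0.5876, -0.143 ,  0.1242]), 0.56)]
scene marker_tip [(array([ 0.5941, -0.1651,  0.135 ]), 0.46)]
scene console [(array([ 0.5874, -0.0825, -0.0001]), 0.58)]
[0.5438 0.2479 0.2196] [179.7554   0.38   172.8956] [24.5001 10.9494 15.4159 94.0147  0.0092 31.6037]
wrist lock []
wrist lock_face []
wrist dial_grip []
wrist dial_tip []
wrist marker_tip []
wrist console []
```

View pics/m3.png

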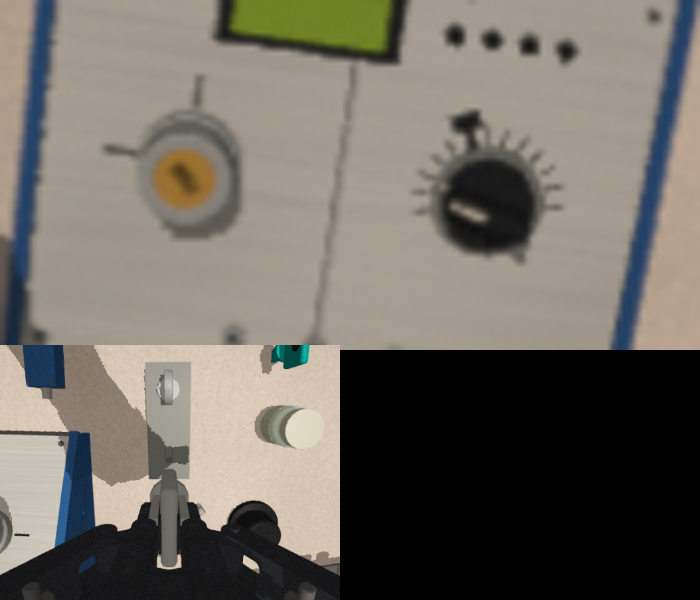

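The key is held. In the top crop the slot on the brass face, at about (185,179), runs from upper left to lower right, roughly 0.75 rad clockwise of the left index. The dial pointer is at about (450,207) and the T marker at (467,125). I refine the console's pose and the key in the hand.

```bash
cat >> h.py <<'E'
def lockR(psi):
    return R.from_euler("z",psi,degrees=True)*R.from_matrix(np.array([[np.cos(a:=np.radians(28.6)),0,-np.sin(a)],[0,1,0],[np.sin(a),0,np.cos(a)]]))
def plan(o,pos,Rt):
    R0=R.from_euler("xyz",o["tcp_rot"],degrees=True)
    print("shift mm",(np.array(pos)-o["ee_pos"])*1e3,"rotvec",(Rt*R0.inv()).as_rotvec(degrees=True))
def toolR(psi,ccw):  # tool x = -lock x turned ccw about lock z
    L=lockR(psi); return R.from_rotvec(L.as_matrix()[:,2]*ccw,degrees=True)*L*R.from_matrix(np.diag([-1,1,-1.]))
E
python3 - <<'E'
from h import *
V=[]
for n in ["top","scene"]:
    c=camera(n);T=c2w(c)
    r=[r for r in regions_of(c,"console")][0];print(n,r["confidence"],r["region"].sum());V.append((c,T,r["region"]))
P=np.array([[x,y,z] for y in(-.192,.192) for x,z in((-.12,0),(.12,0),(-.12,.05),(.12,.181))])
for vs in (V,V[:1]):
    f=lambda x:-iou(vs,[P],yawT(x[0]/1e3,x[1]/1e3,0,x[2]),2)
    x=np.array([588,-84,-7.5])
    r=minimize(f,x,method="Nelder-Mead",options=dict(initial_simplex=[x,x+[6,0,0],x+[0,6,0],x+[0,0,4]],xatol=.05,fatol=1e-4));print(r.x,r.fun)
psi=r.x[2]
# key in hand, wrist view
o=get_obs();c=camera("wrist");T=c2w(c,o)
for r in regions_of(c,"key")[:4]:
    ys,xs=np.nonzero(r["region"]);print(r["confidence"],r["region"].sum(),xs.mean(),ys.mean(),ys.min(),ys.max())
Rt=R.from_euler("xyz",o["tcp_rot"],degrees=True);e=np.array(o["ee_pos"])
for z in (.0493,.0536):
  for dx in(-.025,.025): print(z,dx,proj(c,e+Rt.apply([dx,0,-(.087-z)]),T))
psi=-7.5
L=lockR(psi).as_matrix();F=np.array([.5815,.009,.151])
plan(o,F+.13*L[:,2]+.02*L[:,0],toolR(psi,0))
print(o["q"])
E
```

```text
top 0.77 11925
scene 0.59 334
[587.8322 -83.7254  -9.1949] -0.5042299104497999
[588.2085 -83.682   -9.208 ] -0.9663404103703394
0.93 4165 254.7783913565426 254.1983193277311 186 334
0.57 1630 437.2914110429448 14.954601226993866 0 35
0.25 25359 65.19003115264798 223.53196103947317 129 344
0.0493 -0.025 [257.9536 344.3533]
0.0493 0.025 [258.2382 222.9094]
0.0536 -0.025 [257.8345 336.7297]
0.0536 0.025 [258.0918 218.49  ]
shift mm [  -6.5654 -233.0568   55.0912] rotvec [ -3.8272 -27.956   -0.4514]
[24.5015 10.9474 15.4205 94.0155  0.0103 31.6041]
```

```bash
python3 -m pendant '[[0,[0,-20,50],[0,0,0]],[0,[0,-60,60],[-1,-7,0]],[0,[-3,-120,60],[-2,-14,-1]],[0,[-5,-180,60],[-3,-21,-2]],[0,[-7,-233,55],[-4,-28,-2]],[0,[-7,-233,55],[-4,-28,-2]],[0,[-7,-233,55],[-4,-28,-2]],[0,[-7,-233,55],[-4,-28,-2]]]'
python3 - <<'E'
from h import *
o=get_obs();c=camera("wrist");T=c2w(c,o);print(o["ee_pos"],o["tcp_rot"],o["q"])
save(c,"w4.png",s=1.5)
for l in ["lock_face","lock","dial_grip","dial_tip","marker_tip"]:
    print(l,[(np.round(r["position"],4),round(r["confidence"],2),1.5*proj(c,np.array(r["position"]),T)) for r in pinpoint(c,l)[:2]])
E
```

```text
time: 7.42
ee_pos: [0.5377, 0.0158, 0.2754]
tcp_rot: [179.7, 28.7, 170.9]
wrist_force: [-0.0, 1.2, -1.7]
opening: 0.0085
[0.5377 0.0158 0.2754] [179.7328  28.6711 170.9112] [  5.1267 -24.1688 -15.9779  70.2052  -6.5055  12.5245]
lock_face [(array([0.5813, 0.0078, 0.1547]), 0.56, array([381.091 , 233.5104])), (array([0.5602, 0.0124, 0.2268]), 0.41, array([384.7782, 301.1047]))]
lock [(array([0.6024, 0.0085, 0.1225]), 0.93, array([387.3128, 227.4647])), (array([ 0.6865,  0.2352, -0.0023]), 0.45, array([652.7753, 183.6075]))]
dial_grip [(array([ 0.561 , -0.1703,  0.1463]), 0.93, array([ 73.0661, 237.0731]))]
dial_tip [(array([ 0.5849, -0.1414,  0.1208]), 0.62, array([151.5601, 234.8603])), (array([ 0.5872, -0.0801,  0.0027]), 0.34, array([272.7376, 134.7556]))]
marker_tip [(array([ 0.6015, -0.1567,  0.1328]), 0.86, array([135.7644, 269.2691]))]
```

View pics/w4.png

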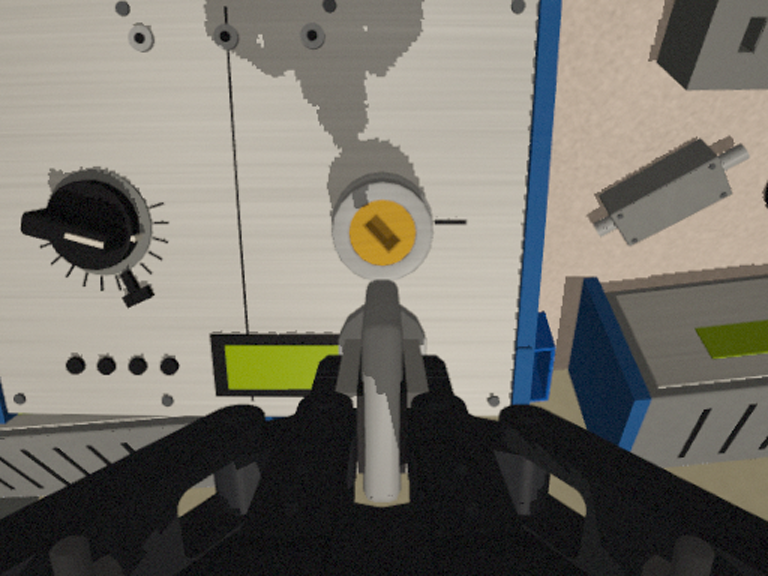

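The view shows the lock face at (382,232) with its slot about 45° from the index. The left index (lock y) is at (450,222), the dial bar at (80,230) pointing to image right-down, and the marker at (133,285). Now precise numbers.

Run:
```python
from h import *
from scipy.optimize import least_squares
psi=-9.2;L=lockR(psi).as_matrix();z=L[:,2]
C=np.array([.5882,-.0837,0]);cx=L[:,0]*0+np.array([np.cos(np.radians(psi)),np.sin(np.radians(psi)),0])
p0=C-.12*cx+[0,0,.05]           # on the panel front edge
rays=[]
for n in ["wrist","top","scene"]:
    o=get_obs();c=camera(n);T=c2w(c,o);im=c["img"]
    hsv=cv2.cvtColor(im,cv2.COLOR_RGB2HSV);u=proj(c,np.array([.5813,.008,.152]),T).astype(int);w=35 if n=="wrist" else 14
    m=np.zeros(im.shape[:2],np.uint8);s=np.s_[u[1]-w:u[1]+w,u[0]-w:u[0]+w]
    m[s]=((hsv[s][...,0]>8)&(hsv[s][...,0]<30)&(hsv[s][...,1]>110)).astype(np.uint8)
    n_,lab,st,ce=cv2.connectedComponentsWithStats(m);k=1+np.argmax(st[1:,4])
    cnt=max(cv2.findContours((lab==k).astype(np.uint8),cv2.RETR_EXTERNAL,cv2.CHAIN_APPROX_NONE)[0],key=len)
    mm=cv2.moments(cv2.convexHull(cnt));uv=np.array([mm["m10"],mm["m01"]])/mm["m00"]
    X=onplane(c,uv,T,p0+.042*z,z);print(n,uv,st[k],"face on plane",X);rays.append(ray(c,uv,T))
    if n=="wrist":
        hull=np.zeros_like(m);cv2.fillConvexPoly(hull,cv2.convexHull(cnt),1);hull=cv2.erode(hull,np.ones((3,3)))
        g=cv2.cvtColor(im,cv2.COLOR_RGB2GRAY).astype(float);wt=hull*np.clip(np.median(g[lab==k])*.85-g,0,None)
        ys,xs=np.nonzero(wt);q=np.array([L.T@(onplane(c,(a,b),T,p0+.042*z,z)-X) for a,b in zip(xs,ys)])[:,:2];ww=wt[ys,xs]
        mu=(q*ww[:,None]).sum(0)/ww.sum();ev,E=np.linalg.eigh(((q-mu).T*ww)@(q-mu));d=E[:,1]
        print("slot centre in lock xy mm",mu*1e3,"dir",d,"cw of y deg",np.degrees(np.arctan2(d[0],d[1])),"spread",np.sqrt(ev/ww.sum())*1e3)
        rr=[r["region"] for r in regions_of(c,"key")][:1]
        if rr: r=rr[0];print("key rows at cols", [(k,np.nonzero(r[:,k])[0][[0,-1]]) for k in (248,254,260)])
        Rt=R.from_euler("xyz",o["tcp_rot"],degrees=True);e=np.array(o["ee_pos"])
        for lab_,dx,kz in [("bow top -x",-.025,.087),("bow top +x",.025,.087),("bow low +x",.025,.042),("collar+x",.015,.042),("collar low",.015,.034),("tip",.009,0)]:
            print(lab_,proj(c,e+Rt.apply([dx,0,.0536-kz]),T))
        cv2.imwrite("pics/k5.png",cv2.resize(im[170:345,200:320,::-1],None,fx=4,fy=3.4,interpolation=cv2.INTER_CUBIC))
A=sum(np.eye(3)-np.outer(d,d)/(d@d) for o_,d in rays);b=sum((np.eye(3)-np.outer(d,d)/(d@d))@o_ for o_,d in rays)
X=np.linalg.solve(A,b);print("triang",X,"height over panel",(X-p0)@z)
```

```text
wrist [255.4188 156.0256] [ 234  135   44   43 1517] face on plane [0.5824 0.0082 0.1521]
slot centre in lock xy mm [ 0.7091 -0.0984] dir [-0.7157 -0.6984] cw of y deg -134.29910196646657 spread [2.4849 5.7057]
key rows at cols [(248, array([188, 334])), (254, array([187, 334])), (260, array([187, 334]))]
bow top -x [258.0611 334.9501]
bow top +x [258.3425 216.0851]
bow low +x [257.2514 184.0032]
collar+x [257.2298 203.7447]
collar low [257.0976 198.9409]
tip [256.6413 192.0062]
top [245.0143 151.1214] [239 147  12  10  59] face on plane [0.5847 0.0064 0.1535]
scene [228.4255 206.078 ] [224 204  10   5  32] face on plane [0.5818 0.0103 0.1516]
triang [0.5832 0.0081 0.1515] height over panel 0.041090424899374194
```

View pics/k5.png

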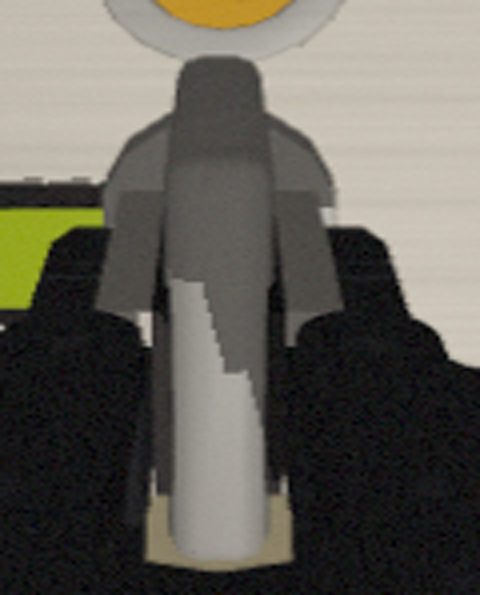

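The in-hand key matches its prediction (bow edges at rows 187, 216 and 335), so the tip is 53.6 mm ahead of the TCP. The slot is 45.7° clockwise of y. I plan the pre-insertion pose.

Run:
```python
from h import *
o=get_obs();L=lockR(-9.2).as_matrix();F=np.array([.5828,.0087,.1520])
plan(o,F+.062*L[:,2],toolR(-9.2,44.3));print(L)
```

```text
shift mm [ 16.6502  -1.5424 -68.0896] rotvec [-21.158    3.371   38.7103]
[[ 0.8667  0.1599 -0.4725]
 [-0.1404  0.9871  0.0765]
 [ 0.4787  0.      0.878 ]]
```

```bash
python3 -m pendant '[[0,[3,0,-10],[-4.2,0.7,7.8]],[0,[6,0,-20],[-8.4,1.4,15.5]],[0,[9,-1,-30],[-12.6,2,23.2]],[0,[12,-1,-45],[-16.9,2.7,31]],[0,[16.6,-1.5,-60],[-21.2,3.4,38.7]],[0,[16.6,-1.5,-68],[-21.2,3.4,38.7]],[0,[16.6,-1.5,-68],[-21.2,3.4,38.7]],[0,[16.6,-1.5,-68],[-21.2,3.4,38.7]],[0,[16.6,-1.5,-68],[-21.2,3.4,38.7]]]'
python3 - <<'E'
from h import *
o=get_obs();print(o["ee_pos"],o["tcp_rot"],o["q"],o["wrist_force"])
L=lockR(-9.2).as_matrix();F=np.array([.5828,.0087,.1520]);plan(o,F+.062*L[:,2],toolR(-9.2,44.3))
E0=c=camera("scene");T=c2w(c);u=proj(c,F,T).astype(int);A=cv2.resize(c["img"][u[1]-45:u[1]+25,u[0]-40:u[0]+40],None,fx=5,fy=5,interpolation=cv2.INTER_CUBIC)
c=camera("wrist");B=cv2.resize(c["img"][130:345,160:350],(400,453))
W=np.zeros((453,800,3),np.uint8);W[:350,:400]=A;W[:,400:]=B;save(dict(img=W),"i6.png")
E
```

```text
time: 9.05
ee_pos: [0.5536, 0.0135, 0.2074]
tcp_rot: [-159.1, 20.1, -141.2]
wrist_force: [-0.2, -0.4, -1.2]
opening: 0.0087
[0.5536 0.0135 0.2074] [-159.1021   20.0667 -141.2196] [  4.8491 -23.2625 -22.9422  62.3971  -6.7209 -31.8665] [-0.19   -0.4219 -1.2324]
shift mm [-0.1308 -0.048  -0.9238] rotvec [0.018  0.055  0.0595]
```

View pics/i6.png

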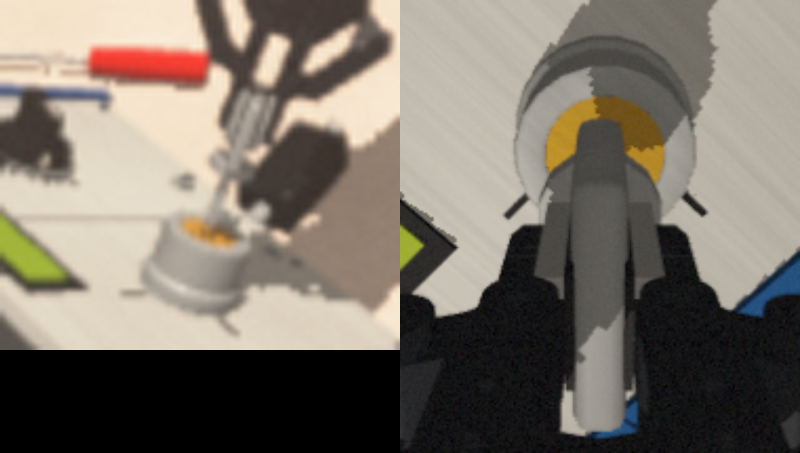

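The key tip hovers over the face, centred laterally, with the bow at (603,150–430) and the brass around (605,150). I push in gently first.

```bash
python3 -m pendant '[[0,[1.9,-0.3,-3.5],[0,0,0]],[0,[3.8,-0.6,-7],[0,0,0]],[0,[5.7,-0.9,-10.5],[0,0,0]],[0,[7.6,-1.2,-14],[0,0,0]],[0,[7.6,-1.2,-14],[0,0,0]],[0,[7.6,-1.2,-14],[0,0,0]]]'
cat >> h.py <<'E'
def st(F=np.array([.5828,.0087,.1520]),psi=-9.2):
    o=get_obs();L=lockR(psi).as_matrix();p=L.T@(o["ee_pos"]-F)*1e3
    Rt=L.T@R.from_euler("xyz",o["tcp_rot"],degrees=True).as_matrix()
    print("t",o["time"],"tcp in lock frame (from face) mm",p,"tip h",p[2]-53.6,"ccw",np.degrees(np.arctan2(-Rt[1,0],-Rt[0,0])),"tilt",np.degrees(np.arccos(-Rt[2,2])),"F lock",L.T@o["wrist_force"],"M",L.T@o["torque"],"q6",o["q"][5]);return o
E
python3 -c "
from h import *
st()"
```

```text
time: 9.9
ee_pos: [0.561, 0.0125, 0.1924]
tcp_rot: [-159.2, 20.0, -141.2]
wrist_force: [0.5, 2.5, -5.8]
opening: 0.0087
t 9.9 tcp in lock frame (from face) mm [-0.1349  0.2875 46.0459] tip h -7.554141299029631 ccw 44.29012526031308 tilt 0.03555212936927871 F lock [-2.6844  2.5051 -5.0917] M [ 0.8637  0.9987 -0.0179] q6 -32.105211710073426
```

```bash
python3 -m pendant '[[0,[1.9,-0.3,-3.5],[0,0,0]],[0,[3.8,-0.6,-7],[0,0,0]],[0,[5.7,-0.9,-10.5],[0,0,0]],[0,[7.6,-1.2,-14],[0,0,0]],[0,[7.6,-1.2,-14],[0,0,0]],[0,[7.6,-1.2,-14],[0,0,0]]]'
python3 -c "
from h import *
st()"
```

```text
time: 10.65
ee_pos: [0.5686, 0.0114, 0.178]
tcp_rot: [-159.2, 20.0, -141.2]
wrist_force: [1.6, 4.1, -5.0]
opening: 0.0089
t 10.65 tcp in lock frame (from face) mm [-0.2161  0.3605 29.762 ] tip h -23.838021863088844 ccw 44.291824688408674 tilt 0.05049648431724745 F lock [-1.618   4.3273 -4.8007] M [ 1.0073  0.718  -0.0747] q6 -32.31639579181356
```

```bash
python3 -m pendant '[[0,[1.9,-0.3,-3.5],[0,0,0]],[0,[3.8,-0.6,-7],[0,0,0]],[0,[5.2,-0.8,-9.7],[0,0,0]],[0,[6.2,-1,-11.4],[0,0,0]],[0,[6.2,-1,-11.4],[0,0,0]],[0,[6.2,-1,-11.4],[0,0,0]]]'
python3 -c "
from h import *
st()"
```

```text
time: 11.4
ee_pos: [0.5735, 0.0108, 0.17]
tcp_rot: [-159.2, 20.1, -141.2]
wrist_force: [-36.1, 6.5, 27.4]
opening: 0.0084
t 11.4 tcp in lock frame (from face) mm [ 0.3088  0.5423 20.381 ] tip h -33.2189559192608 ccw 44.314191890928875 tilt 0.039857075815968125 F lock [-19.0896   0.6418  41.5656] M [ 0.3063  4.8619 -0.0675] q6 -32.484353477196905
```

Seated: the tip is 33.2 mm below the face with 41 N axial force. I turn clockwise with only slight downward pressure.

```bash
python3 -m pendant '[[0,[0.2,0,-0.4],[3.8,-0.6,-7]],[0,[0.2,0,-0.4],[7.6,-1.2,-14]],[0,[0.2,0,-0.4],[11.3,-1.8,-21.1]],[0,[0.2,0,-0.4],[15.1,-2.4,-28.1]],[0,[0.2,0,-0.4],[18.9,-3.1,-35.1]],[0,[0.2,0,-0.4],[21.3,-3.4,-39.5]],[0,[0.2,0,-0.4],[21.3,-3.4,-39.5]],[0,[0.2,0,-0.4],[21.3,-3.4,-39.5]],[0,[0.2,0,-0.4],[21.3,-3.4,-39.5]]]'
python3 - <<'E'
from h import *
st()
c=camera("wrist");save(c,"t7.png",crop=(80,80,430,384),s=1.6)
E
```

```text
time: 12.52
ee_pos: [0.5734, 0.0107, 0.1704]
tcp_rot: [179.6, 28.6, 170.0]
wrist_force: [-7.5, 3.7, 4.4]
opening: 0.009
t 12.525 tcp in lock frame (from face) mm [ 0.3937  0.5056 20.7158] tip h -32.884218997922474 ccw -0.6792544575263326 tilt 0.06428023795067574 F lock [-4.8599  2.4904  7.6969] M [0.5954 1.7566 0.0812] q6 12.493472506681373
```

View pics/t7.png

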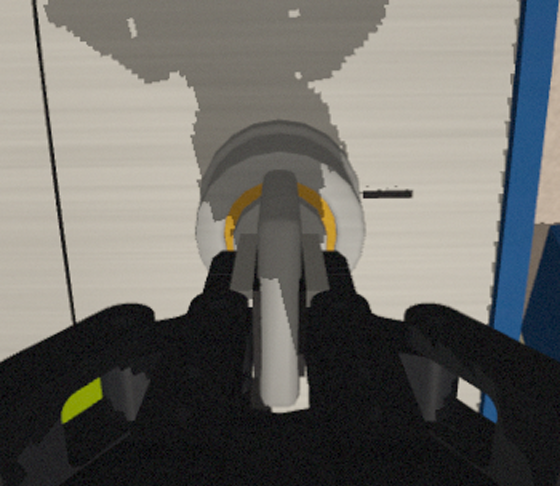

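The collar is down on the brass and the bow lies along the upper index direction. I feel for the stop with a little more turn and a push.

```bash
python3 -m pendant '[[0,[0.6,-0.1,-1.2],[1.4,-0.2,-2.6]],[0,[0.6,-0.1,-1.2],[2.8,-0.5,-5.3]],[0,[0.6,-0.1,-1.2],[2.8,-0.5,-5.3]],[0,[0.6,-0.1,-1.2],[2.8,-0.5,-5.3]]]'
python3 -c "
from h import *
st()"
```

```text
time: 13.08
ee_pos: [0.5735, 0.0107, 0.1704]
tcp_rot: [176.4, 28.5, 163.3]
wrist_force: [-12.7, 3.6, 7.9]
opening: 0.0088
t 13.075 tcp in lock frame (from face) mm [ 0.4696  0.4885 20.6498] tip h -32.950196365651465 ccw -6.60451846417731 tilt 0.08159193142395928 F lock [-7.7471  1.4727 13.2154] M [0.4758 2.2951 0.9772] q6 18.441852199586876
```

The moment rose to 1 N·m, so this is the stop. I relax, release, withdraw and look at the key and dial.

```bash
python3 -m pendant '[[0,[0,0,0],[-1,0.2,1.8]],[20,[0,0,0],[-1,0.2,1.8]],[40,[0,0,0],[-1,0.2,1.8]],[45,[0,0,0],[-1,0.2,1.8]],[45,[0,0,0],[-1,0.2,1.8]],[45,[-9,1.5,18],[-1,0.2,1.8]],[45,[-28,5,53],[-1,0.2,1.8]],[45,[-47,8,88],[-1,0.2,1.8]],[45,[-66,0,122],[-1,0.2,1.8]],[45,[-66,-40,122],[-1,0.2,1.8]],[45,[-66,-80,122],[-1,0.2,1.8]],[45,[-66,-80,122],[-1,0.2,1.8]]]'
python3 - <<'E'
from h import *
o=get_obs();c=camera("wrist");T=c2w(c,o);save(c,"d8.png",s=1.5);print(o["ee_pos"],o["tcp_rot"],o["q"])
for n in ["wrist","top"]:
    if n=="top": c=camera(n);T=c2w(c)
    for l in ["key","lock_face","dial_grip","dial_tip","marker_tip"]:
        print(n,l,[(np.round(r["position"],4),round(r["confidence"],2),1.5*proj(c,np.array(r["position"]),T)) for r in pinpoint(c,l)[:3]])
E
```

```text
time: 14.58
ee_pos: [0.5073, -0.0716, 0.2926]
tcp_rot: [177.6, 28.6, 165.4]
wrist_force: [-0.4, 0.2, -1.0]
opening: 0.0385
[ 0.5073 -0.0716  0.2926] [177.552   28.572  165.4144] [ -7.5048 -27.677  -16.3585  72.6648  -0.9462   6.2157]
wrist key [(array([0.5983, 0.0086, 0.1238]), 0.65, array([523.866 , 215.4751]))]
wrist lock_face [(array([0.5776, 0.0107, 0.1544]), 0.88, array([538.7028, 218.1071]))]
wrist dial_grip [(array([ 0.5589, -0.1697,  0.1431]), 0.93, array([241.593 , 244.6172]))]
wrist dial_tip [(array([ 0.5821, -0.1441,  0.1228]), 0.56, array([295.8314, 243.2605])), (array([0.5977, 0.0074, 0.1227]), 0.16, array([521.6059, 214.1494]))]
wrist marker_tip [(array([ 0.6006, -0.157 ,  0.1311]), 0.73, array([286.5105, 274.5344]))]
top key [(array([0.3767, 0.3483, 0.0039]), 0.67, array([209.8487, 340.7382])), (array([0.5982, 0.0025, 0.1273]), 0.63, array([369.5014, 222.8443])), (array([ 0.34  ,  0.2379, -0.0032]), 0.56, array([261.5683, 357.4592]))]
top lock_face [(array([ 0.5607, -0.1741,  0.1423]), 0.65, array([459.9178, 238.3286])), (array([0.5773, 0.0082, 0.1513]), 0.53, array([366.668 , 230.6615]))]
top dial_grip [(array([ 0.5602, -0.1724,  0.1442]), 0.73, array([459.1782, 238.3994]))]
top dial_tip [(array([ 0.5842, -0.1407,  0.1252]), 0.65, array([441.7074, 228.7181])), (array([ 0.5418, -0.4489,  0.006 ]), 0.33, array([578.3083, 257.6046]))]
top marker_tip [(array([ 0.5628, -0.174 ,  0.1425]), 0.65, array([459.8393, 237.2579])), (array([ 0.5996, -0.1597,  0.1361]), 0.5, array([451.5457, 219.7675]))]
```

View pics/d8.png

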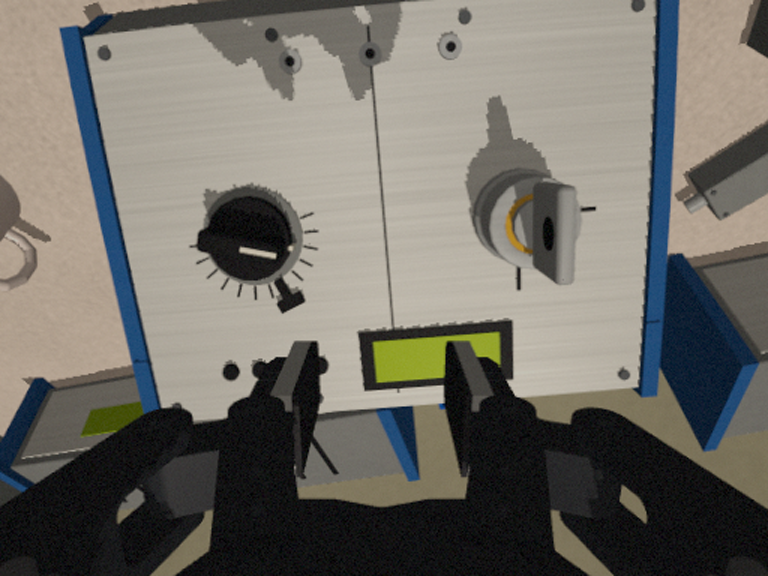

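The key is upright in the lock with the bow along the upper index. The dial bar's white line is at (240,250)–(277,257), the pointer tip near (291,247), and the marker stem's inner end near (283,280). Now the angles, read with an overlay.

Run:
```python
from h import *
o=get_obs();c=camera("wrist");T=c2w(c,o);L=lockR(-9.2).as_matrix();F=np.array([.5828,.0087,.1520])
D=F-.18*L[:,1]-.042*L[:,2];print("dial_grip",D+.033*L[:,2])
im=c["img"];hsv=cv2.cvtColor(im,cv2.COLOR_RGB2HSV)
u=proj(c,D+.041*L[:,2],T)
# white line on the bar top
ys,xs=np.nonzero(im.min(2)>150);k=np.hypot(xs-u[0],ys-u[1])<22
xs,ys=xs[k],ys[k];Q=np.array([L.T@(onplane(c,(a,b),T,D+.041*L[:,2],L[:,2])-D) for a,b in zip(xs,ys)])[:,:2]*1e3
mu=Q.mean(0);w,E=np.linalg.eigh(np.cov((Q-mu).T));d=E[:,1]*np.sign(E[1,1])
print("n",len(Q),"line mean",mu,"rms",np.sqrt(w),"angle of line",np.degrees(np.arctan2(d[0],d[1])),"of mean",np.degrees(np.arctan2(mu[0],mu[1])))
for n in ["wrist","top"]:
    cc=c if n=="wrist" else camera(n);TT=T if n=="wrist" else c2w(cc)
    for l in ["dial_tip","marker_tip"]:
        for r in pinpoint(cc,l)[:1]:
            v=L.T@(np.array(r["position"])-D)*1e3;print(n,l,v,np.degrees(np.arctan2(v[0],v[1])))
s=6;x0,y0=int(u[0])-50,int(u[1])-40
B=cv2.resize(im[y0:y0+90,x0:x0+120],None,fx=s,fy=s,interpolation=cv2.INTER_CUBIC)
for a in range(0,100,10):
    for r,h,col in((.034,.004,(255,0,0)),(.045,.0,(0,160,0))):
        p=D+h*L[:,2]+r*(np.cos(np.radians(a))*L[:,1]+np.sin(np.radians(a))*L[:,0]);q=(proj(c,p,T)-[x0,y0]+.5)*s
        cv2.circle(B,tuple(q.astype(int)),2,col,-1);
        if col[1]: cv2.putText(B,str(a),tuple(q.astype(int)),0,.5,(0,0,255),1)
save(dict(img=B),"z9.png")
```

```text
dial_grip [ 0.5583 -0.1697  0.1441]
n 72 line mean [6.2107 1.3356] rms [ 3.5553 13.6236] angle of line -13.656310820395813 of mean 77.86328140215046
wrist dial_tip [ 6.1316 31.0863  0.9569] 11.15810193295415
wrist marker_tip [29.4572 19.2614  4.185 ] 56.820186204669184
top marker_tip [30.5172 15.7529  3.0376] 62.6973476763343
```

View pics/z9.png

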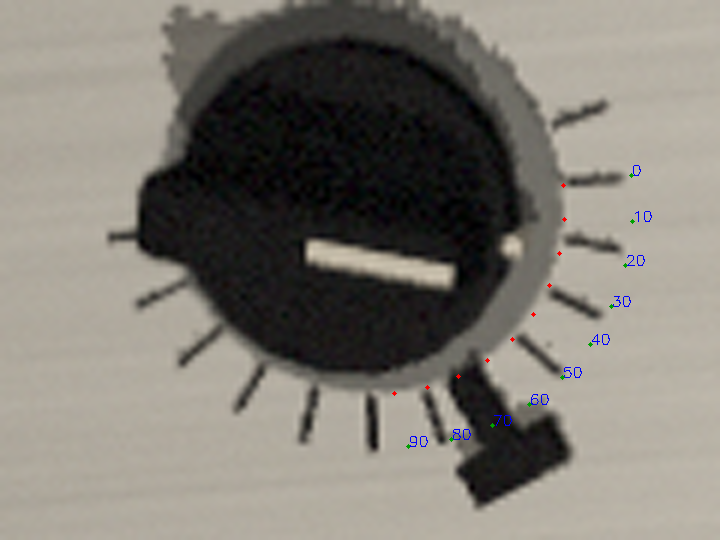

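The overlay runs about 3 mm off the real scale. I fit the scale circle from the tick midpoints I read: (580,113), (595,180), (592,243), (575,303), (540,355), (437,418), (372,422), (310,415), (250,388), (200,345), (160,293), (121,237).

Run:
```python
from h import *
from scipy.optimize import least_squares
o=get_obs();c=camera("wrist");T=c2w(c,o);L=lockR(-9.2).as_matrix();F=np.array([.5828,.0087,.1520]);z=L[:,2]
D=F-.18*L[:,1]-.042*z;u=proj(c,D+.041*z,T);x0,y0=int(u[0])-50,int(u[1])-40
def pl(q,h): 
    X=onplane(c,np.array(q)/6-.5+[x0,y0],T,D+h*z,z);return (L.T@(X-D))[:2]*1e3
tk=[(580,113),(595,180),(592,243),(575,303),(540,355),(437,418),(372,422),(310,415),(250,388),(200,345),(160,293)]
P=np.array([pl(t,0) for t in tk])
r=least_squares(lambda v:np.hypot(P[:,0]-v[0],P[:,1]-v[1])-v[2],[0,0,38]);ctr=r.x[:2];print("centre (lock x,y mm) rel. predicted",r.x,"res",r.fun)
ang=lambda p:np.degrees(np.arctan2(*(p-ctr)))
print("ticks",[round(ang(p),1) for p in P])
for h in (0,.002,.004): print("marker",h,[(round(ang(pl(q,h)),1),round(np.hypot(*(pl(q,h)-ctr)),1)) for q in [(467,372),(490,410),(514,460)]])
for h in(.002,.004,.01,.013): print("dot h",h,ang(pl((511,246),h)),np.hypot(*(pl((511,246),h)-ctr)))
for h in(.039,.041): a,b=pl((307,250),h),pl((455,275),h);print("line h",h,a-ctr,b-ctr,np.degrees(np.arctan2(*(b-a))))
print("grip world",D+.033*z+L[:,0]*ctr[0]/1e3+L[:,1]*ctr[1]/1e3)
a,b=pl((158,215),.041),None
```

```text
centre (lock x,y mm) rel. predicted [-0.0018 -1.9448 40.4491] res [ 0.3476 -0.1029 -0.3705 -0.0405  0.0403  0.3189 -0.3053  0.2278  0.1625
 -0.2601 -0.0178]
ticks [np.float64(-16.3), np.float64(0.3), np.float64(16.0), np.float64(31.9), np.float64(48.1), np.float64(79.6), np.float64(96.2), np.float64(111.9), np.float64(128.1), np.float64(144.2), np.float64(160.3)]
marker 0 [(np.float64(66.8), np.float64(35.0)), (np.float64(66.8), np.float64(42.9)), (np.float64(67.8), np.float64(52.8))]
marker 0.002 [(np.float64(65.7), np.float64(34.8)), (np.float64(65.9), np.float64(42.6)), (np.float64(67.1), np.float64(52.4))]
marker 0.004 [(np.float64(64.6), np.float64(34.5)), (np.float64(65.0), np.float64(42.3)), (np.float64(66.4), np.float64(52.1))]
dot h 0.002 21.99777079090239 26.86313159000854
dot h 0.004 20.93371833918288 27.12425127647146
dot h 0.01 17.865673219343126 27.961585199419495
dot h 0.013 16.4015629674004 28.4089658747011
line h 0.039 [1.2382 1.3914] [ 6.9931 23.6037] 14.525307928887225
line h 0.041 [0.8803 2.0271] [ 6.5969 24.0914] 14.525307928887274
grip world [ 0.558  -0.1716  0.1441]
```

The dial reads about 15° and the marker about 66°, so it needs about 51° clockwise. I plan the dial grasp.

Run:
```python
from h import *
o=get_obs();L=lockR(-9.2).as_matrix();G=np.array([.558,-.171,.1441]);B=G-.033*L[:,2]
plan(o,B+.08*L[:,2],toolR(-9.2,75));print("down 60mm",-60*L[:,2]);print("cw per deg",-L[:,2]);print(o["q"])
```

```text
shift mm [  28.262   -98.0531 -106.9879] rotvec [-37.5905   6.1373  69.8282]
down 60mm [ 28.352  -4.592 -52.679]
cw per deg [ 0.4725 -0.0765 -0.878 ]
[ -7.251  -27.6733 -16.3695  72.6755  -0.9522   6.2511]
```

```bash
python3 -m pendant '[[45,[4,-14,0],[-4.7,0.8,8.7]],[45,[8,-28,0],[-9.4,1.5,17.5]],[45,[12,-42,-10],[-14.1,2.3,26.2]],[45,[16,-56,-20],[-18.8,3.1,34.9]],[45,[20,-70,-40],[-23.5,3.8,43.6]],[45,[24,-84,-60],[-28.2,4.6,52.4]],[45,[28,-98,-80],[-32.9,5.4,61.1]],[45,[28,-98,-107],[-37.6,6.1,69.8]],[45,[28,-98,-107],[-37.6,6.1,69.8]],[45,[28,-98,-107],[-37.6,6.1,69.8]],[45,[28,-98,-107],[-37.6,6.1,69.8]]]'
python3 - <<'E'
from h import *
o=get_obs();L=lockR(-9.2).as_matrix();G=np.array([.558,-.171,.1441]);B=G-.033*L[:,2]
print(o["q"],o["wrist_force"]);plan(o,B+.08*L[:,2],toolR(-9.2,75));plan(o,B+.021*L[:,2],toolR(-9.2,75))
c=camera("wrist");save(c,"g10.png",s=1.3)
E
```

```text
time: 16.9
ee_pos: [0.5361, -0.1674, 0.1871]
tcp_rot: [-152.1, 7.2, -112.5]
wrist_force: [-0.0, 0.5, 0.6]
opening: 0.0384
[-19.9497 -22.6747 -24.8564  59.4909   5.1453 -84.3204] [-0.0232  0.4709  0.6403]
shift mm [-0.2769 -0.0138 -1.708 ] rotvec [-0.0349  0.1604  0.1146]
shift mm [ 27.6026  -4.5293 -53.509 ] rotvec [-0.0349  0.1604  0.1146]
```

View pics/g10.png

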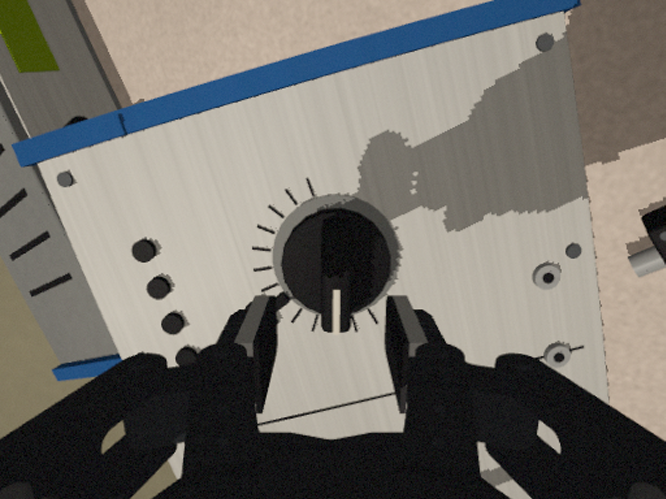

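The bar with its white line at (336,310) is centred between the jaws (265–400) and parallel to them. I descend and grip.

```bash
python3 -m pendant '[[45,[14,-2.3,-27],[0,0.2,0.1]],[45,[24,-4,-46],[0,0.2,0.1]],[45,[27.5,-4.5,-52.5],[0,0.2,0.1]],[45,[27.5,-4.5,-52.5],[0,0.2,0.1]],[15,[27.5,-4.5,-52.5],[0,0.2,0.1]],[5,[27.5,-4.5,-52.5],[0,0.2,0.1]],[5,[27.5,-4.5,-52.5],[0,0.2,0.1]],[5,[27.5,-4.5,-52.5],[0,0.2,0.1]]]' 40
python3 - <<'E'
from h import *
o=get_obs();L=lockR(-9.2).as_matrix();G=np.array([.558,-.171,.1441]);B=G-.033*L[:,2]
print(o["q"],L.T@(o["ee_pos"]-B)*1e3,L.T@o["wrist_force"],L.T@o["torque"]);plan(o,B+.021*L[:,2],toolR(-9.2,75))
E
```

```text
time: 17.95
ee_pos: [0.562, -0.1712, 0.1347]
tcp_rot: [-152.4, 7.1, -112.4]
wrist_force: [-15.1, 5.5, 6.1]
opening: 0.0135
[-19.2922 -18.3507 -27.4072  52.9101   4.8498 -83.8887] [-0.9771  0.4398 22.8175] [-10.9025   3.0126  12.9092] [0.5993 2.6209 0.0501]
shift mm [ 1.6354 -0.7104 -1.128 ] rotvec [-0.092  -0.1713 -0.024 ]
```

```bash
python3 -m pendant '[[5,[0,0,0],[4,-0.6,-7.5]],[5,[0,0,0],[8,-1.3,-15]],[5,[0,0,0],[12,-1.9,-22.4]],[5,[0,0,0],[16.1,-2.6,-29.9]],[5,[0,0,0],[20.1,-3.2,-37.3]],[5,[0,0,0],[24.1,-3.9,-44.8]],[5,[0,0,0],[24.1,-3.9,-44.8]],[5,[0,0,0],[24.1,-3.9,-44.8]]]' && python3 -m pendant '[[30,[0,0,0],[0,0,0]],[45,[0,0,0],[0,0,0]],[45,[0,0,0],[0,0,0]],[45,[0,0,0],[0,0,0]],[45,[-7,1,13],[0,0,0]],[45,[-19,3,35],[0,0,0]],[45,[-38,6,70],[0,0,0]],[45,[-57,-5,105],[-5,0,0]],[45,[-57,40,125],[4,0,-5]],[45,[-57,80,125],[8,-1.5,-15]],[45,[-57,100,125],[10,-1.7,-19]],[45,[-57,100,125],[10,-1.7,-19]],[45,[-57,100,125],[10,-1.7,-19]]]'
cat > chk.py <<'E'
from h import *
import sys
o=get_obs();c=camera("wrist");T=c2w(c,o);L=lockR(-9.2).as_matrix();z=L[:,2];B=np.array([.558,-.171,.1441])-.033*z
print(o["ee_pos"],o["tcp_rot"],o["q"])
for n in ["wrist","top","scene"]:
    cc=c if n=="wrist" else camera(n)
    d={l:pinpoint(cc,l)[:2] for l in["dial_tip","marker_tip","key"]}
    for l in d:
        for r in d[l]:
            v=L.T@(np.array(r["position"])-B)*1e3;print(n,l,round(r["confidence"],2),v,"deg",round(float(np.degrees(np.arctan2(v[0],v[1]))),1))
u=proj(c,B+.041*z,T);s=6;x0,y0=max(0,int(u[0])-50),max(0,int(u[1])-45);print("crop",x0,y0)
Bm=np.zeros((576,800,3),np.uint8);k=cv2.resize(c["img"],None,fx=1,fy=1)
crop=cv2.resize(c["img"][y0:y0+90,x0:x0+80],None,fx=s,fy=s,interpolation=cv2.INTER_CUBIC);Bm[:540,:480]=crop
Bm[:240,480:800]=cv2.resize(c["img"],(320,240));save(dict(img=Bm),sys.argv[1])
E
python3 chk.py c11.png
```

```text
time: 18.95
ee_pos: [0.5611, -0.1702, 0.1342]
tcp_rot: [-167.9, 25.9, -162.4]
wrist_force: [-3.9, 6.2, -2.0]
opening: 0.0129
time: 20.58
ee_pos: [0.5039, -0.0704, 0.2598]
tcp_rot: [-178.8, 28.6, 173.7]
wrist_force: [-0.1, 0.3, 0.0]
opening: 0.0383
[ 0.5039 -0.0704  0.2598] [-178.7556   28.5805  173.6907] [ -7.6075 -29.2035 -20.9703  69.6341  -0.6231  -1.1401]
wrist dial_tip 0.76 [31.4378 15.6548  2.4196] deg 63.5
wrist marker_tip 0.51 [29.6871 17.2878  1.6657] deg 59.8
wrist key 0.74 [  1.5096 185.0905   9.5114] deg 0.5
top dial_tip 0.63 [32.3595 17.6826  6.7008] deg 61.3
top dial_tip 0.18 [31.7969 14.6197  3.3628] deg 65.3
top marker_tip 0.62 [-257.7158  229.2581   10.9796] deg -48.3
top marker_tip 0.48 [ -43.142  -277.0112 -104.3014] deg -171.1
top key 0.67 [-301.2701  484.8319   34.4984] deg -31.9
top key 0.62 [ -0.1946 177.4423  12.2629] deg -0.1
scene dial_tip 0.62 [31.0688 14.5426  4.3293] deg 64.9
scene marker_tip 0.58 [-197.314  -186.1261  -17.5105] deg -133.3
scene marker_tip 0.35 [29.5519 11.9816  3.2201] deg 67.9
scene key 0.72 [-270.5456  567.0621   21.961 ] deg -25.5
scene key 0.58 [-318.3517  369.3594   34.3581] deg -40.8
crop 97 135
```

The picture limit is reached, so I check numerically: white line direction against the marker's dark T beyond the scale ticks.

Run:
```python
from h import *
o=get_obs();L=lockR(-9.2).as_matrix();z=L[:,2];B=np.array([.558,-.1716,.1441])-.033*z
for n in ["wrist","top"]:
    c=camera(n);T=c2w(c,o if n=="wrist" else None);im=c["img"];g=im.max(2).astype(int)
    u=proj(c,B,T);ys,xs=np.mgrid[max(0,int(u[1])-75):int(u[1])+75,max(0,int(u[0])-75):int(u[0])+75].reshape(2,-1)
    f=lambda h:np.array([L.T@(onplane(c,(a,b),T,B+h*z,z)-B) for a,b in zip(xs,ys)])[:,:2]*1e3
    Q4,Q0=f(.041),f(.003);G=g[ys,xs];W=im[ys,xs].min(1)
    r0=np.hypot(*Q0.T);a0=np.degrees(np.arctan2(Q0[:,0],Q0[:,1]))
    for lo,hi in((36,46),(47,56)):
        m=(r0>lo)&(r0<hi)&(G<60)&(a0>45)&(a0<90);
        if m.sum(): p=Q0[m].mean(0);print(n,"marker",lo,hi,m.sum(),p,np.degrees(np.arctan2(*p)),"spread",np.percentile(a0[m],[5,95]))
    th=150 if n=="wrist" else 110
    m=(np.hypot(*Q4.T)<27)&(W>th)&(np.hypot(*(f(.0)).T)>0)
    # connected bright blobs near the dial
    M=np.zeros(im.shape[:2],np.uint8);M[ys,xs]=(np.hypot(*Q4.T)<30)&(W>th)
    k,lab,stt,ce=cv2.connectedComponentsWithStats(M)
    for j in range(1,k):
        if stt[j,4]<(4 if n=="wrist" else 3): continue
        s=lab[ys,xs]==j;q=Q4[s];mu=q.mean(0)
        if len(q)>2: w,E=np.linalg.eigh(np.cov((q-mu).T));d=E[:,1]*np.sign(E[0,1]);print(n,"bright",len(q),"mean",mu,"rms",np.sqrt(np.abs(w)),"dir",np.degrees(np.arctan2(*d)),"mean ang",np.degrees(np.arctan2(*mu)))
```

```text
wrist marker 36 46 86 [37.2877 16.4562] 66.18669326639352 spread [46.8563 78.2999]
wrist marker 47 56 151 [47.4266 20.7408] 66.37910378887844 spread [56.9307 75.8111]
wrist bright 786 mean [  8.3587 -16.7402] rms [ 6.1191 16.0736] dir 64.45697432093748 mean ang 153.46637273559435
wrist bright 120 mean [17.4123  8.1799] rms [1.5996 8.1218] dir 61.60925520194691 mean ang 64.83687988906551
wrist bright 5 mean [17.9877 19.1496] rms [0.4545 0.7305] dir 16.169378335499935 mean ang 43.20802531332566
wrist bright 7 mean [21.5504 19.2274] rms [0.6487 0.93  ] dir 114.95309612156564 mean ang 48.26049480134048
top marker 36 46 2 [37.2514 17.9183] 64.31192169696494 spread [63.6925 65.0552]
top marker 47 56 11 [45.9843 21.6441] 64.79437794981828 spread [58.8122 70.9535]
top bright 21 mean [-11.2715 -23.1817] rms [2.1405 9.3961] dir 117.6779889921753 mean ang -154.069731509898
top bright 16 mean [-24.9695   8.4378] rms [1.8525 8.1792] dir 19.666208069516493 mean ang -71.32858939634781
```

Pointer ≈ 62–65°, marker ≈ 66–67°. That is probably within tolerance, but I want a better measurement with the dial centred and close.

Run:
```python
from h import *
o=get_obs();L=lockR(-9.2).as_matrix();B=np.array([.558,-.171,.1441])-.033*L[:,2]
plan(o,B+.115*L[:,2]+.01*L[:,0],toolR(-9.2,0))
```

```text
shift mm [ 23.8836 -95.9519 -38.2908] rotvec [ 1.0262 -0.2026 -2.2061]
```

```bash
python3 -m pendant '[[45,[12,-50,0],[0.5,-0.1,-1.1]],[45,[24,-96,-15],[1,-0.2,-2.2]],[45,[24,-96,-38],[1,-0.2,-2.2]],[45,[24,-96,-38],[1,-0.2,-2.2]],[45,[24,-96,-38],[1,-0.2,-2.2]]]'
cat > dirs.py <<'E'
from h import *
o=get_obs();L=lockR(-9.2).as_matrix();z=L[:,2];B=np.array([.558,-.171,.1441])-.033*z
c=camera("wrist");T=c2w(c,o);im=c["img"]
yy,xx=np.mgrid[0:384,0:512]
def grid(h):  # whole-image plane coordinates in dial frame, mm
    d=np.stack([(xx-c["cx"])/c["fx"],(yy-c["cy"])/c["fy"]],-1);s=d
    for _ in range(15): s=d/(1+c["k1"]*(s**2).sum(-1,keepdims=True))
    r=np.concatenate([s,np.ones(s.shape[:2]+(1,))],-1)@T[:3,:3].T
    t=((B+h*z-T[:3,3])@z)/(r@z);return ((T[:3,3]+r*t[...,None]-B)@L)[...,:2]*1e3
Q4,Q0=grid(.041),grid(.002)
r0=np.hypot(Q0[...,0],Q0[...,1]);a0=np.degrees(np.arctan2(Q0[...,0],Q0[...,1]))
dark=(im.max(2)<60)&(r0>30)&(r0<62)&(a0>35)&(a0<95)
k,lab,stt,ce=cv2.connectedComponentsWithStats((dark&(r0>37)).astype(np.uint8))
for j in range(1,k):
    if stt[j,4]<60: continue
    m=lab==j;p=Q0[m];print("dark blob",m.sum(),p.mean(0),"ang",np.degrees(np.arctan2(*p.mean(0))),"r",r0[m].min(),r0[m].max())
    st=p[(np.hypot(*p.T)<45)];bar=p[np.hypot(*p.T)>47]
    if len(st)>5 and len(bar)>5: d=bar.mean(0)-st.mean(0);print("  stem",st.mean(0),"bar",bar.mean(0),"axis dir",np.degrees(np.arctan2(*d)), "bar ang",np.degrees(np.arctan2(*bar.mean(0))),"stem ang",np.degrees(np.arctan2(*st.mean(0))))
w=(im.min(2)>140)&(np.hypot(Q4[...,0],Q4[...,1])<32)
k,lab,stt,ce=cv2.connectedComponentsWithStats(w.astype(np.uint8))
for j in range(1,k):
    m=lab==j
    if m.sum()<20: continue
    q=Q4[m];e,E=np.linalg.eigh(np.cov(q.T));d=E[:,1]*np.sign(E[0,1]);print("bright",m.sum(),q.mean(0),np.sqrt(e),"dir",np.degrees(np.arctan2(*d)),"ang",np.degrees(np.arctan2(*q.mean(0))))
# bar (dark) against skirt is low contrast; bar end pointer: dark beyond skirt
for a in range(30,101,5): 
    m=(np.abs(a0-a)<2)&(im.max(2)<60)&(r0<60);print(a,round(r0[m].max(),1) if m.any() else 0,end="; ")
for l in["dial_tip","marker_tip"]:
    for r in pinpoint(c,l)[:2]:
        v=L.T@(np.array(r["position"])-B)*1e3;print("\n",l,round(r["confidence"],2),v,np.degrees(np.arctan2(v[0],v[1])))
E
python3 dirs.py
```

```text
time: 21.9
ee_pos: [0.5283, -0.1658, 0.2223]
tcp_rot: [-180.0, 28.7, 170.9]
wrist_force: [0.4, -0.1, 0.3]
opening: 0.0389
dark blob 319 [46.4932 20.3931] ang 66.31648229340742 r 37.2180542192239 58.76268808221906
  stem [37.7167 16.9134] bar [48.7308 21.2801] axis dir 68.37353381431981 bar ang 66.4097682672647 stem ang 65.84698495311522
bright 28 [-10.6255 -29.225 ] [0.5177 2.363 ] dir 103.00998824721242 ang -160.02000112307311
bright 37 [-3.8451 30.4129] [0.7991 1.9366] dir 90.3095513295878 ang -7.205669731982327
bright 154 [  3.7647 -28.827 ] [1.6104 4.767 ] dir 77.919407188123 ang 172.55946350935469
bright 72 [ 4.6923 29.1612] [1.4655 2.0955] dir 95.57703120522508 ang 9.141019548507508
bright 663 [22.6618 -3.6946] [6.2362 9.3715] dir 170.85305389894867 ang 99.25962502849904
bright 110 [12.9921 25.3642] [2.0155 2.3018] dir 97.85451258951764 ang 27.122453166304734
bright 123 [ 15.1603 -23.5462] [2.1298 2.4672] dir 120.56394905154167 ang 147.22438504108092
bright 112 [19.5591 19.8795] [1.8988 2.5252] dir 69.89811839772383 ang 44.53460100069156
30 44.9; 35 30.9; 40 31.0; 45 31.6; 50 31.3; 55 53.0; 60 58.8; 65 58.4; 70 58.2; 75 58.7; 80 41.4; 85 35.8; 90 31.2; 95 44.4; 100 31.7; 
 dial_tip 0.81 [30.0314 13.9023  2.8448] 65.15934385326929

 marker_tip 0.62 [31.0264 22.3486  2.8717] 54.23448285072938
```

```bash
cat >> dirs.py <<'E'
print("\n--")
Q13=grid(.013);rin=np.hypot(Q13[...,0],Q13[...,1]);g=im.min(2)
for th in (60,80,100):
    M=((g>th)&(np.hypot(Q4[...,0],Q4[...,1])<30)&(rin<48)).astype(np.uint8)
    k,lab,stt,ce=cv2.connectedComponentsWithStats(M)
    for j in range(1,k):
        m=lab==j;q=Q4[m]
        if 25<m.sum()<500:
            e,E=np.linalg.eigh(np.cov(q.T));d=E[:,1]*np.sign(E[0,1])
            if e[1]/e[0]>6: print(th,m.sum(),stt[j,:4],q.mean(0),np.sqrt(e),"dir",np.degrees(np.arctan2(*d)),"ang",np.degrees(np.arctan2(*q.mean(0))))
for a in range(40,91,5):
    p=[B+.041*z+L[:,0]*r*np.sin(np.radians(a))+L[:,1]*r*np.cos(np.radians(a)) for r in(.006,.01,.014,.018,.022)]
    print(a,[int(g[tuple(np.round(proj(c,x,T)[::-1]).astype(int))]) for x in p])
E
python3 dirs.py | sed -n '/^--/,$p'
```

```text
--
80 478 [278 152  23  62] [ 6.3894 23.7771] [ 2.7092 10.8179] dir 104.61851969721666 ang 15.041331483083969
100 444 [278 153  23  61] [ 6.6907 23.8586] [ 2.6179 10.6983] dir 105.47562278275947 ang 15.665102065174885
100 197 [257 184  17  36] [15.9515  6.8198] [1.2773 7.9722] dir 70.78218035435198 ang 66.8516628144078
40 [24, 31, 21, 12, 113]
45 [90, 29, 31, 10, 52]
50 [161, 27, 31, 24, 25]
55 [176, 105, 35, 31, 27]
60 [176, 175, 163, 97, 22]
65 [178, 178, 179, 178, 180]
70 [176, 177, 176, 140, 123]
75 [146, 140, 28, 38, 32]
80 [82, 37, 33, 26, 19]
85 [82, 30, 28, 21, 150]
90 [28, 29, 7, 31, 176]
```

Pointer about 66–67° by the line's position, marker about 66.5°: aligned. I retreat to a view of both and check the key's pose by a silhouette fit before handing in.

```bash
python3 -m pendant '[[45,[-12,0,22],[0,0,0]],[45,[-40,50,60],[0,0,0]],[45,[-50,110,70],[0,0,0]],[45,[-50,110,70],[0,0,0]],[45,[-50,110,70],[0,0,0]]]'
python3 - <<'E'
from h import *
L=lockR(-9.2).as_matrix();F=np.array([.5828,.0087,.1520]);V=[]
kp=[box(-.025,.025,-.005,.005,.042,.087),cyl(.015,.034,.042)]
for n in ["wrist","top","scene"]:
    o=get_obs();c=camera(n);T=c2w(c,o);u=proj(c,F+.03*L[:,2],T);b=None
    for r in regions_of(c,"key"):
        ys,xs=np.nonzero(r["region"]);d=np.hypot(xs.mean()-u[0],ys.mean()-u[1])
        if b is None or d<b[0]: b=(d,r,)
    if b: print(n,"dist",round(b[0],1),b[1]["confidence"],b[1]["region"].sum())
    if b and b[0]<15: V.append((c,T,b[1]["region"]))
def M(x):
    m=np.eye(4);m[:3,:3]=L@R.from_euler("z",x[3],degrees=True).as_matrix();m[:3,3]=F+L@(np.array([x[0],x[1],x[2]-34])/1e3);return m
for vs in ([V[0]],V):
    f=lambda x:-iou(vs,kp,M(x),3)
    x=np.array([0,0,0,0.]);r=minimize(f,x,method="Nelder-Mead",options=dict(initial_simplex=[x,x+[3,0,0,0],x+[0,3,0,0],x+[0,0,4,0],x+[0,0,0,8]],xatol=.05,fatol=1e-4));print("key x,y,dz from home mm, ccw deg",r.x,r.fun)
print(get_obs()["wrist_force"])
for n,p in (("round_key",[.453,.258,.016]),("filter_a",0),("filter_b",0)):
    print(n,[(np.round(q["position"],3),round(q["confidence"],2)) for q in pinpoint(V[-1][0],n)[:3]])
E
python3 dirs.py | tail -32
```

```text
time: 22.82
ee_pos: [0.4784, -0.0554, 0.2921]
tcp_rot: [-179.9, 28.7, 171.0]
wrist_force: [0.4, 0.1, 0.3]
opening: 0.0383
wrist dist 2.2 0.71 1717
top dist 109.5 0.41 71
scene dist 1.1 0.62 231
key x,y,dz from home mm, ccw deg [  2.9657   3.7576 -13.8687  -0.8402] -0.9613733905579399
key x,y,dz from home mm, ccw deg [-0.431  -0.0283 -0.0313  1.5644] -0.889386572218648
[-0.222   0.7007  0.4556]
round_key [(array([0.454, 0.259, 0.014]), 0.62)]
filter_a [(array([ 0.382, -0.104, -0.004]), 0.76), (array([ 0.538, -0.449,  0.003]), 0.75), (array([0.679, 0.235, 0.001]), 0.7)]
filter_b [(array([ 0.382, -0.104, -0.004]), 0.76), (array([ 0.538, -0.449,  0.003]), 0.75), (array([0.679, 0.235, 0.001]), 0.7)]
dark blob 191 [45.7653 18.9239] ang 67.53490092804454 r 37.12725388925457 58.19160494784702
  stem [37.8787 15.688 ] bar [48.5837 20.0701] axis dir 67.73842229583035 bar ang 67.55432048975939 stem ang 67.50237906273657
bright 745 [  8.2029 -17.7376] [ 6.7103 17.3045] dir 65.79791071722374 ang 155.18149887066144
bright 105 [19.2446  8.5108] [1.7408 8.8485] dir 61.8675405180263 ang 66.14295979843189
30 40.7; 35 26.8; 40 27.3; 45 28.0; 50 28.0; 55 50.7; 60 57.6; 65 57.1; 70 57.2; 75 58.2; 80 44.1; 85 33.0; 90 34.1; 95 43.7; 100 37.1; 
 dial_tip 0.78 [26.3856 15.4901  0.5044] 59.58426722317684

 marker_tip 0.79 [31.8767 19.9287  2.9776] 57.987160122664804

--
100 137 [123 157  14  20] [-14.6795 -21.6691] [2.1167 5.6109] dir 119.555435482844 ang -145.8847420011729
100 133 [153 186  22  25] [17.2425  8.9502] [3.1124 8.2688] dir 52.65998133940377 ang 62.56715028812559
40 [26, 24, 7, 13, 1]
45 [32, 31, 16, 10, 11]
50 [51, 21, 26, 28, 17]
55 [51, 41, 26, 28, 27]
60 [126, 130, 43, 22, 29]
65 [126, 130, 160, 122, 124]
70 [166, 164, 164, 163, 162]
75 [166, 157, 109, 109, 22]
80 [161, 45, 23, 27, 40]
85 [161, 26, 18, 20, 160]
90 [111, 26, 9, 82, 123]
```

The two-view fit has the key home (under 0.5 mm off) and 1.6° from the stop. The pointer is at about 66–68° and the marker at 67.5°. I hand in.

```bash
python3 -c "
from workcell import *
print(job_done())"
```

```text
the job is handed in; nothing more can be done
None
```

I took the square-bowed key out of the far rack place, pushed it home in the lock and turned it clockwise to its stop. I then turned the dial about 51° clockwise to the T marker. The key is still in the lock, and I handed in at about 23 s of the allowed 61 s; no verdict was reported.

**Key:**
- It seated with about 41 N along the lock's axis, the tip 33 mm below the face. At the end of the turn the moment rose to 1 N·m.
- A silhouette fit from two cameras puts it within 0.5 mm of home and 1.6° from the lock's x axis.
- The wrist camera alone gave an implausible fit, with the key about 14 mm too deep, so I trusted the two-view result. The top camera did not find the key in the lock.

**Dial:**
- The position of its white line gave the pointer at about 65–68° in three wrist views. The marker's T measured 66–67.5°, and the 4 mm tolerance is about 6.7°.
- Not everything agreed. The white line's own direction came out anywhere from 53° to 71°, where it runs into nearby bright areas. The networks put the pointer at 60–65° and the marker at 54–68°.

**Other things:** the round key was found where it was at the start. I did not check each of the other bench items, but nothing in the forces suggested contact with them. The picture limit was reached before the last dial check, so that check was numbers only.

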